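Close a two-part casting mould in its ratchet cradle

ROBOT

A 6-joint arm with a two-finger parallel gripper is mounted at the origin on a cart in front of the work surface, level with it; the furniture and walls round the work are solid. World frame = base frame: x ahead of the robot, y to its left, z up, the work surface at z = 0. Lengths are in mm, angles in rad, forces in N, time in s.
With the tool pointing down it reaches from about 375 to 925 mm from the base axis. Payload 5.7 kg.
Tool frame: the origin (TCP) lies at the very end of the fingers, on their centre line; the grasp point (between the pads) lies 19 mm behind it (r.grip_point_offset is the distance from the TCP to the grasp point, in mm); z points along the fingers, y is the line along which they close (so a half turn about z gives the same grasp; the last joint's range is limited). The gripper opens to 88 mm and grips with 3 to 60 N. Pads are 20 mm wide; open, the fingers measure 115 mm over their backs; the gripper's body (75 mm by 178 mm) begins 61 mm behind the grasp point.
Start: joints at [1.097, 0.359, 1.51, -0, 1.272, -0.115], TCP at [210.681, 561.761, 222.623] pointing down, gripper open.
Joint ranges: [-2.97, 2.97], [-1.01, 2.36], [0.21, 2.38], [-0.96, 4.11], [0.2, 2.71], [-2.98, 2.98]. Speed limits (rad/s): [2.39, 2.39, 3.14, 3.14, 3.14, 3.14].

INTERFACE

Orientations are given as a unit quaternion [w, x, y, z].
In Python, from workcell import r gives the robot as it stands. The module is installed in compiled form; this text tells all that it offers.
- The arm moves only by the tool carry_out, never from a script. Its argument "commands" is a list that holds one entry, the list of rows, each a list of 7 numbers: the shift along the tool's x, y, z each as a share of 0.04 m, from -1 to 1, then the turn, a rotation vector about the tool's x, y, z each as a share of 0.08 rad, from -1 to 1, then the opening, from -1 (shut) to 1 (fully open), so that 0 is half open. In form: [[[x, y, z, wx, wy, wz, gripper], ...]]. A call has 1 to 12 rows; each row shifts and turns the commanded pose from where the row before left it, along the tool's axes as they then stand; what a row does not reach is not made up. A row lasts 1/8 s, in which the tool goes at most 62.5 mm and 10.7 degrees, less where a joint would pass 70% of its speed; a pose out of reach is approached as far as the arm can. A call with a number of a shift or a turn outside -1 to 1 is refused whole. A call with a gripper value outside its range is refused whole. The fingers move at their own pace and stop on an object; the grip force is fixed at half the most. Time passes only in rows, so rows that do not move let the fingers close. It gives the time, the measured TCP pose, the force, the opening and the grip force at its end, in the units of the state.
- r.get_obs(): the state, without advancing time (a new reading comes with each control period).
- r.grab_frame(name): name is "side" or "top" or "wrist"; returns the picture (480x640x3 uint8, red, green, blue); there is no depth.
- r.camera_model(name): a dict with "fx", "fy", "cx", "cy" (pixels), "world_from_camera" (4x4, takes a point from camera to world coordinates); the wrist camera has in their place "hand_eye" (4x4, takes a point from camera to tool coordinates, whose origin is the TCP and whose axes are the flange's). Camera axes: x right, y up, looking along -z (the intrinsics and any distortion apply to the point x, -y, -z); pixel columns grow to the right and rows downward; lengths in mm; the calibration is good to about 2 mm. A picture is of the moment at which its call begins: read the wrist's pose just before it. camera_model takes no time and is no camera call.
- r.job_done(): hands the job in; it is judged then, once.
The state is a dict: "time_s": time; "qpos": joint angles; "dq": joint speeds; "effort": joint torques, N m; "eef_pos": TCP position; "ee_rot": TCP orientation; "contact_force": force on the tool from outside, world axes, zero at the start; "moment": the same for the moment, N m; "grip_width": finger opening in mm; "grip_force": force on a finger pad.
Only numpy, scipy, OpenCV 4.12 (cv2) and the standard library are available. Lean on these libraries where they do the work, as an engineer would, in place of code of your own. Each camera call takes 0.05 s, during which the arm holds its last target. There are 200 camera calls.

TASK

Close the two-part plaster mould in its wooden cradle, ready for casting: stand both halves upright and flat on the cradle's floor between its cheeks, hollowed faces towards each other, then push the sliding jaw up by its grip, past the clicking pawl, until the halves meet fully and the sprung plate holds them tight by itself. Plaster chips, so set it down and push gently, and leave the cups, the tin and the box where they stand.

Things in the scene. Friction and masses are not known exactly. Their poses are not given: they have to be found in the camera images.
- natch_half_mid (a point): Centre, 48 mm above its underside, of the natch half of the mould: white plaster block, 46 mm thick (x), 112 wide (y), 96 high (z up), 0.4 kg, standing upright. x points out of its hollowed broad face (half a vase). Broad faces at x = +-23 mm: grip it across these, at mid-width, 15 to 40 mm below its top; the groove there, 16 to 21 mm wide, does not matter, the grip is as on a flat face.
- natch_half_face (a point): Middle of the natch half's hollowed face: 23 mm along x from its centre, same axes. Two round domes stand out 6 mm from this face, 42 mm to either side of the middle and 50 mm above the underside.
- socket_half_mid (a point): Centre of the socket half of the mould: same block, sizes, axes and grip as the natch half, but with two round sockets in its hollowed face in place of the domes.
- socket_half_face (a point): Middle of the socket half's hollowed face: 23 mm along x from its centre, same axes. With the other half's domes in its sockets the two faces touch.
- cradle: Mould cradle, fixed on the worktop. Origin under its plywood base (18 mm thick, 172 wide, from x = -148 to +165 mm); x: lengthwise, the way the jaw is pushed; z up. At the far end two posts, 90 mm high over the worktop, their faces at x = +140 mm; the gap between them (y = -24 to +24 mm) lets a finger through. A rack of steel teeth lies on the base behind, x = -93 to -45 mm.
- pocket (a point): Point on the pocket's floor (the base's top, 18 mm up) at cradle x = +65 mm on the middle line; axes as the cradle's. Both halves stand on this floor, width across, between the plate and the posts; either half may be at either end. Cheeks at y = +-58 mm (116 mm apart, x = -96 to +140 mm) guide the 112 mm width; their lips, flared outwards as a lead-in, reach 58 mm above the worktop.
- jaw (a joint): How far the jaw has slid along the cradle's +x, in m: 0 fully back, 0.090 its end stop. It drags with about 2 N. With both halves in, its plate starts to press them home against the posts at 0.080; pushing on then takes 10 to 14 N. Let go, it springs back by up to 6 mm, onto its tooth. Ending on a tooth past 0.080 holds the mould.
- pawl (a joint): Sprung pawl that trails behind the jaw, in rad: 0 down, more when lifted by a tooth (up to 0.15). It clicks over a tooth every 6 mm from a jaw value of about 0.045 on (the last two at about 0.083 and 0.089, which then hold the jaw at about 0.081 or 0.086) and blocks the way back: do not touch it; after the first click the jaw cannot be drawn back.
- jaw_grip (a point): Point on the axis of the jaw's grip, 112 mm above the worktop, at cradle x = -70 mm + jaw value; axes as the cradle's. The grip is an upright wooden bar, 16 mm along x and 24 mm across, from 78 to 132 mm above the worktop. The jaw block under it is 30 mm long in x and 108 mm wide, its top 80 mm above the worktop.
- pressure_plate: Cork-faced plate in front of the jaw, 88 mm wide, from 30 to 96 mm above the worktop. Origin and axes: the cradle's, shifted along x by the jaw value; its front face is at x = -32 mm in this frame. It is sprung: 5 N at first, 0.5 N more per mm, up to 14 mm.
- cup_stack: Stack of green cups, 88 mm across, 163 mm high; origin under its centre. Bystander.
- oval_tin: Oval tin with a cap, 78 x 121 mm, 52 mm high; origin under its centre. Bystander.
- yellow_box: Small yellow box, 46 x 76 mm, 32 mm high; origin under its centre. Bystander.
- brush_jar: Jar of brushes, fixed on the worktop, 90 mm across, glass 113 mm high, brushes up to about 220 mm; origin under it. An obstacle between the halves and the cradle.

How it is judged:
By the outcome, as a careful person would: the job done as asked, in the order asked, and still so for the second after the job is handed in, with the robot touching nothing.
It also fails if it takes over 72 s, if anything falls off the work surface, if the arm or the gripper's body presses on something with over 40 N, if the wrist force passes 120 N, or if a joint passes its speed limit or range.

## Working session

There is one attempt and no reset: what is moved stays moved. The work goes in short steps, Python scripts to look and compute and a tool call to move; the robot and the scene stay as the last step left them, time stands still between calls to the robot, and variables do not carry over. Pictures are saved under pics/ and viewed, at most 10 in all, crops included, and the job is handed in when it is done.

Besides the shell and the picture viewer there is one more tool, called after "Request:" as a command line: name --argument value ..., lists and objects as JSON in quotes. carry_out: Moves the arm, as the interface text tells. Shift numbers are shares of 0.04 m and turn numbers shares of 0.08 rad, none past 1 either way. Its arguments: {"type":"object","properties":{"commands":{"type":"array"}},"required":["commands"]}

```bash
mkdir -p pics; python3 - <<'E'
from workcell import r
import cv2,numpy as np
np.set_printoptions(precision=4,suppress=True)
o=r.get_obs();print(o)
for n in("side","top","wrist"):
    im=r.grab_frame(n);cv2.imwrite(f"pics/{n}0.png",im[:,:,::-1]);print(n,r.camera_model(n))
E
```

```text
{'time_s': 0.0, 'qpos': array([ 1.0969,  0.3595,  1.5114, -0.    ,  1.2725, -0.1151]), 'dq': array([-0.0001,  0.    , -0.0004,  0.0005, -0.0003,  0.001 ]), 'effort': array([  0.0004, -51.5391, -27.0715,   0.0674,   0.0353,  -0.0001]), 'eef_pos': array([210.3924, 561.1697, 221.8352]), 'ee_rot': array([-0.0002,  0.1784,  0.9839, -0.0009]), 'contact_force': array([-0.7415, -0.2108,  0.0977]), 'moment': array([ 0.0162, -0.0066, -0.0349]), 'grip_force': 0.0, 'grip_width': 87.62693048633572}
side {'fx': 606.4555135198749, 'fy': 606.4555135198749, 'cx': 311.4921630282216, 'cy': 240.3081529731106, 'world_from_camera': array([[    0.9962,     0.059 ,    -0.0642,   414.4545],
       [   -0.0867,     0.5904,    -0.8025, -1398.026 ],
       [   -0.0095,     0.805 ,     0.5932,  1086.1814],
       [    0.    ,     0.    ,     0.    ,     1.    ]])}
top {'fx': 532.0508431299115, 'fy': 532.0508431299115, 'cx': 310.95171492559666, 'cy': 237.30674963828096, 'world_from_camera': array([[  -0.0116,    0.9878,   -0.1552,  314.8289],
       [  -0.9999,   -0.0122,   -0.0029,  -65.7825],
       [  -0.0047,    0.1551,    0.9879, 1509.762 ],
       [   0.    ,    0.    ,    0.    ,    1.    ]])}
wrist {'fx': 359.0258173456395, 'fy': 359.0258173456395, 'cx': 315.57138718744284, 'cy': 238.189816222396, 'hand_eye': array([[   0.0004,    0.9671,    0.2546,   68.2572],
       [   1.    ,    0.    ,   -0.0016,   -0.0144],
       [  -0.0016,    0.2546,   -0.9671, -162.6077],
       [   0.    ,    0.    ,    0.    ,    1.    ]])}
```

View pics/top0.png

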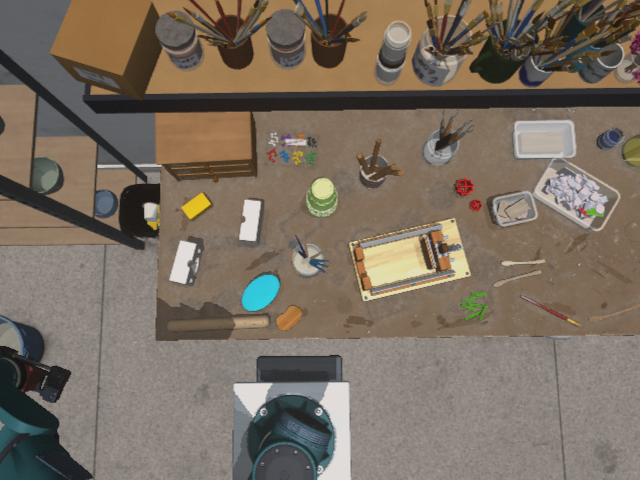

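View pics/side0.png

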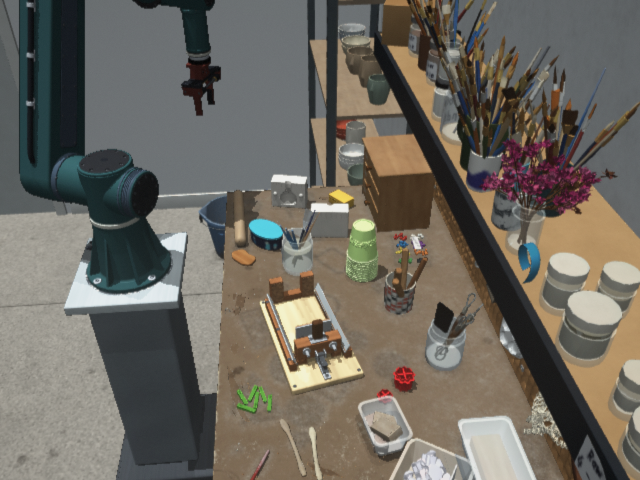

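The top view shows the halves at about (186,261) and (251,221), the cradle at (410,258) with its posts on the left and its jaw on the right, and the jar at (308,260). The side view shows the left half with its hollow towards the camera at (290,190), the other half at (328,220), and the cradle at (310,335). I'll zoom in on these.

```bash
cat > h.py <<'E'
from workcell import r
import cv2,numpy as np
from scipy.spatial.transform import Rotation as R
np.set_printoptions(precision=4,suppress=True)
def pose(o=None):
    o=o or r.get_obs();q=o['ee_rot'];T=np.eye(4);T[:3,:3]=R.from_quat([q[1],q[2],q[3],q[0]]).as_matrix();T[:3,3]=o['eef_pos'];return T
def cam(n,T=None):
    m=r.camera_model(n);W=m['world_from_camera'] if n!='wrist' else (pose() if T is None else T)@m['hand_eye'];return m,W
def ray(n,uv,z,T=None):
    m,W=cam(n,T);uv=np.atleast_2d(np.array(uv,float));d=np.c_[(uv[:,0]-m['cx'])/m['fx'],-(uv[:,1]-m['cy'])/m['fy'],-np.ones(len(uv))]@W[:3,:3].T
    p=W[:3,3];return p+d*((z-p[2])/d[:,2])[:,None]
def proj(n,P,T=None):
    m,W=cam(n,T);c=(np.atleast_2d(P)-W[:3,3])@W[:3,:3];return np.c_[m['cx']-m['fx']*c[:,0]/c[:,2],m['cy']+m['fy']*c[:,1]/c[:,2]]
E
python3 - <<'E'
from h import *
t=cv2.imread('pics/top0.png');s=cv2.imread('pics/side0.png')
a=cv2.resize(t[180:300,160:280],None,fx=3.3,fy=3.3,interpolation=cv2.INTER_CUBIC)
b=cv2.resize(s[165:245,255:375],None,fx=3.3,fy=3.3,interpolation=cv2.INTER_CUBIC)
c=cv2.resize(t[210:305,340:475],None,fx=3,fy=3,interpolation=cv2.INTER_CUBIC)
o=np.zeros((600,800,3),np.uint8);o[:a.shape[0],:a.shape[1]]=a;o[:b.shape[0],400:400+b.shape[1]]=b[:, :400];o[290:290+c.shape[0],396:396+c.shape[1]]=c[:,:404]
cv2.imwrite('pics/z1.png',o)
m=(t.min(2)>170).astype(np.uint8);
n,l,st,ce=cv2.connectedComponentsWithStats(m)
for i in range(1,n):
    if st[i,4]>150 and st[i,0]<300 and 150<st[i,0] and st[i,1]>100:
        p=np.argwhere(l==i)[:,::-1];w=ray('top',p,96)[:,:2].astype(np.float32);print(st[i],cv2.minAreaRect(w))
for nm,lo,hi,z in(('green',(35,60,60),(75,255,255),80),('blue',(85,120,80),(100,255,255),50),('yel',(22,150,120),(32,255,255),30)):
    hsv=cv2.cvtColor(t,cv2.COLOR_BGR2HSV);m=cv2.inRange(hsv,lo,hi);m[:150]=0;m[320:]=0;m[:,:160]=0;m[:,400:]=0
    n,l,st,ce=cv2.connectedComponentsWithStats(m)
    i=1+st[1:,4].argmax();print(nm,st[i],ray('top',ce[i],z))
print('jar',ray('top',[306,262],100))
E
```

```text
[239 200  22  41 634] ((586.7039794921875, 104.12522888183594), (44.56382751464844, 110.03810119628906), 82.4825668334961)
[170 241  26  43 655] ((475.51715087890625, 283.3917236328125), (44.2583122253418, 110.15889739990234), 76.02377319335938)
[233 383  40  34 782] ((117.34651184082031, 93.83511352539062), (100.37313842773438, 81.87158966064453), 89.36368560791016)
green [306 185  31  32 509] [[634.182  -88.9898  80.    ]]
blue [242 274  38  37 990] [[393.5472  79.0019  50.    ]]
yel [181 193  30  27 412] [[642.8197 264.756   30.    ]]
jar [[469.8907 -47.7342 100.    ]]
```

View pics/z1.png

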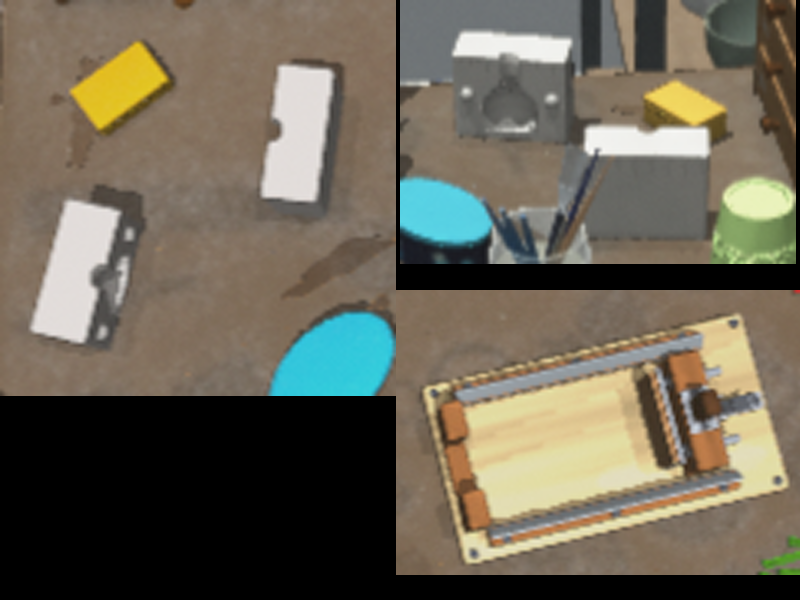

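The crops show the natch half (domes, left, rect centre ~(475,283)) with its hollow facing −y. The other half's groove is on its +y side, and the cradle's posts are on the +y end. So each half keeps its rough heading: natch half at the posts, socket half at the jaw. Next I'll work out the cradle pose roughly and plan the looks.

```bash
cat >> h.py <<'E'
def plan(x,y,z,yaw):
    "turn (share sum) and shifts (share sums) in the tool axes after the turn; yaw of tool y, deg"
    T=pose();cy=np.degrees(np.arctan2(T[1,1],T[0,1]));a=np.radians(yaw);Y=np.array([np.cos(a),np.sin(a)]);X=np.array([-Y[1],Y[0]])
    d=np.array([x,y])-T[:2,3];print('at',T[:3,3],'yaw %.2f'%cy,'tilt',T[:2,2],'| turn wz %.2f'%(-np.radians(yaw-cy)/.08),'x %.2f y %.2f z %.2f'%(d@X/40,d@Y/40,(T[2,3]-z)/40))
E
python3 - <<'E'
from h import *
c=ray('top',[[349,242.7],[455,218.3],[471,275.3],[363.7,301.3]],18);print(c,np.linalg.norm(np.diff(c,axis=0),axis=1))
d=c[0]-c[1]+c[3]-c[2];print('yaw',np.degrees(np.arctan2(d[1],d[0])),c.mean(0))
plan(470,190,330,80)
plan(450,-260,300,103)
E
```

```text
[[ 532.3675 -169.0487   18.    ]
 [ 598.9217 -472.6751   18.    ]
 [ 435.8305 -508.7438   18.    ]
 [ 367.0009 -206.2136   18.    ]] [310.8351 167.0319 310.2612]
yaw 102.5902481249987 [ 483.5302 -339.1703   18.    ]
at [210.4687 561.3159 222.0125] yaw 69.44 tilt [-0.0007 -0.0013] | turn wz -2.30 x -8.00 y -8.02 z -2.70
at [210.4687 561.3159 222.0125] yaw 69.44 tilt [-0.0007 -0.0013] | turn wz -7.32 x -1.22 y -21.35 z -1.95
```

Request:
carry_out --commands '[[[0, 0, -0.9, 0, 0, -0.8, 1], [0, 0, -0.9, 0, 0, -0.8, 1], [0, 0, -0.9, 0, 0, -0.7, 1], [-0.9, -0.9, 0, 0, 0, 0, 1], [-0.9, -0.9, 0, 0, 0, 0, 1], [-0.9, -0.9, 0, 0, 0, 0, 1], [-0.9, -0.9, 0, 0, 0, 0, 1], [-0.9, -0.9, 0, 0, 0, 0, 1], [-0.9, -0.9, 0, 0, 0, 0, 1], [-0.9, -0.9, 0, 0, 0, 0, 1], [-0.9, -0.9, 0, 0, 0, 0, 1], [-0.8, -0.8, 0, 0, 0, 0, 1]]]'

```text
time_s: 1.65
eef_pos: [470.8, 189.3, 330.5]
ee_rot: [-0.0, 0.088, 0.996, -0.0]
contact_force: [1.4, 0.4, -0.4]
grip_width: 87.9
grip_force: 0.0
```

Request:
carry_out --commands '[[[0, 0, 0, 0, 0, 0, 1], [0, 0, 0, 0, 0, 0, 1], [0, 0, 0, 0, 0, 0, 1]]]'

```text
time_s: 2.02
eef_pos: [469.4, 191.9, 330.6]
ee_rot: [-0.0, 0.087, 0.996, 0.0]
contact_force: [0.5, -0.4, -0.3]
grip_width: 87.9
grip_force: 0.0
```

```bash
python3 - <<'E'
from h import *
T=pose();im=r.grab_frame('wrist');cv2.imwrite('pics/w1.png',im[:,:,::-1]);np.save('w1.npy',T)
plan(450,-260,300,103)
g=im.min(2);m=(g>150).astype(np.uint8)
n,l,st,ce=cv2.connectedComponentsWithStats(m)
for i in range(1,n):
    if st[i,4]>800:
        p=np.argwhere(l==i)[:,::-1];w=ray('wrist',p,96,T)[:,:2].astype(np.float32);print(st[i],cv2.minAreaRect(w))
E
```

```text
at [469.4153 191.933  330.6133] yaw 80.08 tilt [-0.0004  0.0001] | turn wz -5.00 x 3.01 y -10.90 z 0.77
[    0     0   287   342 43095] ((429.4921875, 21.157318115234375), (340.8740539550781, 362.09466552734375), 67.49964141845703)
[  284     0   356   339 61403] ((478.140625, 357.41876220703125), (392.35101318359375, 367.6628112792969), 80.11931610107422)
[ 617    0   23   60 1110] ((348.4714660644531, 528.9114990234375), (58.105445861816406, 21.278236389160156), 3.0108449459075928)
[574 202  66  29 993] ((529.8277587890625, 520.0006713867188), (80.193603515625, 30.121543884277344), 65.61575317382812)
[ 479  223   69   81 3275] ((579.72314453125, 407.3861999511719), (79.04934692382812, 105.0435791015625), 89.40687561035156)
[ 270  224   68   38 1249] ((508.14013671875, 171.4474334716797), (77.78826141357422, 44.055667877197266), 80.05094146728516)
[ 552  230   67   75 3436] ((594.2998046875, 488.79351806640625), (77.71644592285156, 99.82820892333984), 86.64205932617188)
[ 161  380  121   55 4169] ((708.8717651367188, 23.512985229492188), (161.82025146484375, 83.20699310302734), 79.98873901367188)
```

View pics/w1.png

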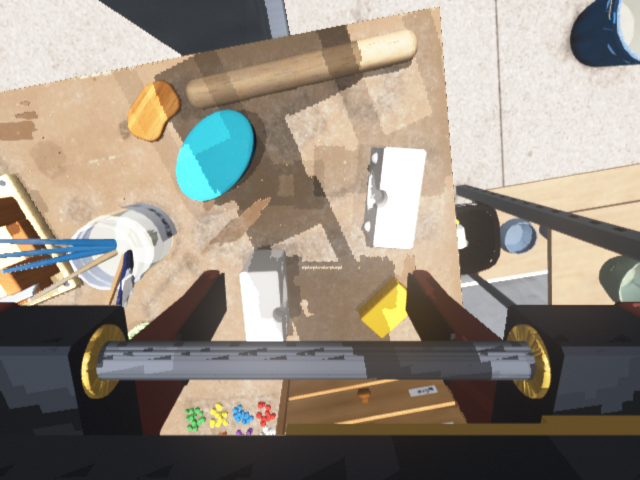

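The wrist view shows the natch half's top at about (398,198) with domes at (375,157) and (369,228). The socket half is at (265,297), partly hidden, with its groove at (282,313) facing +y as expected. I'll refine the natch half and then go look at the cradle.

```bash
python3 - <<'E'
from h import *
T=np.load('w1.npy');im=cv2.imread('pics/w1.png')
for th in(200,225,245):
    m=np.zeros((480,640),np.uint8);m[135:260,355:440]=(im.min(2)>th)[135:260,355:440]
    n,l,st,ce=cv2.connectedComponentsWithStats(m);i=1+st[1:,4].argmax()
    p=np.argwhere(l==i)[:,::-1];print(th,st[i],cv2.minAreaRect(ray('wrist',p,96,T)[:,:2].astype(np.float32)))
E
```

```text
200 [ 373  147   54  102 4082] ((477.35205078125, 285.3538513183594), (47.26483154296875, 112.37054443359375), 75.96907043457031)
225 [ 374  147   52  102 3969] ((477.20953369140625, 284.7767639160156), (46.039180755615234, 111.87947082519531), 76.28528594970703)
245 [ 374  148   52  101 3861] ((477.3549499511719, 284.6186828613281), (45.18566131591797, 110.85231018066406), 76.13868713378906)
```

Request:
carry_out --commands '[[[0.25, -0.9, 0, 0, 0, -0.4, 1], [0.25, -0.9, 0, 0, 0, -0.4, 1], [0.25, -0.9, 0, 0, 0, -0.4, 1], [0.25, -0.9, 0, 0, 0, -0.4, 1], [0.25, -0.9, 0, 0, 0, -0.4, 1], [0.25, -0.9, 0, 0, 0, -0.4, 1], [0.25, -0.9, 0, 0, 0, -0.4, 1], [0.25, -0.9, 0, 0, 0, -0.4, 1], [0.25, -0.9, 0, 0, 0, -0.4, 1], [0.25, -0.9, 0, 0, 0, -0.4, 1], [0.2, -0.9, 0, 0, 0, -0.5, 1], [0.2, -0.9, 0, 0, 0, -0.5, 1]]]'

```text
time_s: 3.58
eef_pos: [355.7, -238.2, 330.9]
ee_rot: [0.0, -0.114, 0.994, -0.0]
contact_force: [-0.3, -0.9, -0.3]
grip_width: 87.9
grip_force: 0.0
```

Request:
carry_out --commands '[[[0, 0, 0.5, 0, 0, 0, 1], [0, 0, 0.5, 0, 0, 0, 1], [0, 0, 0, 0, 0, 0, 1], [0, 0, 0, 0, 0, 0, 1]]]'

```text
time_s: 4.08
eef_pos: [356.1, -237.6, 291.4]
ee_rot: [0.0, -0.113, 0.994, -0.0]
contact_force: [-0.2, 0.1, 0.3]
grip_width: 87.9
grip_force: 0.0
```

```bash
python3 - <<'E'
from h import *
T=pose();im=r.grab_frame('wrist');cv2.imwrite('pics/w2.png',im[:,:,::-1]);np.save('w2.npy',T)
plan(480,-320,250,103)
E
```

```text
at [ 356.2817 -237.8788  291.6194] yaw 102.96 tilt [ 0.0011 -0.0012] | turn wz -0.01 x -2.55 y -2.70 z 1.04
```

View pics/w2.png

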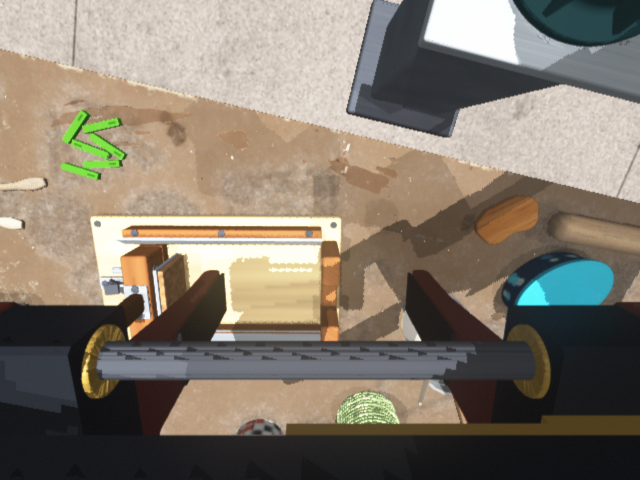

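The view shows the cradle at (95–340, 215–345), half hidden behind the fingers. I'll back the hand away so it shows fully.

Request:
carry_out --commands '[[[-0.8, -0.6, 0, 0, 0, 0, 1], [-0.8, -0.6, 0, 0, 0, 0, 1], [-0.8, -0.6, 0, 0, 0, 0, 1], [-0.8, -0.6, 0, 0, 0, 0, 1], [0, 0, 0, 0, 0, 0, 1], [0, 0, 0, 0, 0, 0, 1]]]'

```text
time_s: 4.88
eef_pos: [501.5, -302.4, 291.0]
ee_rot: [-0.0, -0.113, 0.994, 0.0]
contact_force: [-0.4, -0.7, -0.1]
grip_width: 88.0
grip_force: 0.0
```

```bash
python3 - <<'E'
from h import *
T=pose();im=r.grab_frame('wrist');cv2.imwrite('pics/w3.png',im[:,:,::-1]);np.save('w3.npy',T)
print(T[:3,3])
g=im[100:340,120:500,::-1];g=cv2.resize(g,None,fx=2.1,fy=2.1,interpolation=cv2.INTER_CUBIC);cv2.imwrite('pics/w3z.png',g)
E
```

```text
[ 501.4935 -302.4355  291.    ]
```

View pics/w3z.png

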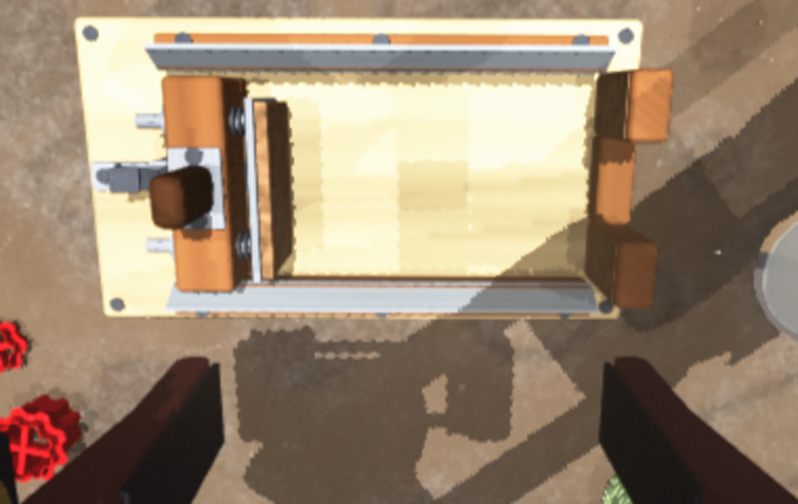

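The crop shows the cradle: base corners at crop (76,18), (643,20), (621,318), (105,318), the posts on the right, the jaw with its grip at (180,198), and the plate at (265,190). I'll fit the pose and check it with an overlay.

```bash
cat >> h.py <<'E'
def fit2(P,Q): # rigid 2D, model P -> world Q
    M=cv2.estimateAffinePartial2D(np.float32(P),np.float32(Q),method=cv2.LMEDS)[0];s=np.hypot(M[0,0],M[1,0])
    a=np.arctan2(M[1,0],M[0,0]);Rm=np.array([[np.cos(a),-np.sin(a)],[np.sin(a),np.cos(a)]]);P=np.array(P,float);Q=np.array(Q,float)
    # closed form
    p=P-P.mean(0);q=Q-Q.mean(0);a=np.arctan2((p[:,0]*q[:,1]-p[:,1]*q[:,0]).sum(),(p*q).sum());Rm=np.array([[np.cos(a),-np.sin(a)],[np.sin(a),np.cos(a)]])
    t=Q.mean(0)-Rm@P.mean(0);return a,t,Rm,P@Rm.T+t-Q,s
E
python3 - <<'E'
from h import *
T=np.load('w3.npy');z=np.array([[76,18],[643,20],[621,318],[105,318]])/2.1+[120,100]
W=ray('wrist',z,18,T)[:,:2];a,t,Rm,res,s=fit2([[-148,86],[165,86],[165,-86],[-148,-86]],W);print(np.degrees(a),t,res@Rm,s)
P=[[140,y,h] for y in(-58,-24,24,58) for h in(18,90)]+[[-96,58,18],[140,58,18],[-96,-58,18],[140,-58,18],[-32,44,96],[-32,-44,96],[-78,12,132],[-62,12,132],[-62,-12,132],[-78,-12,132]]
P=np.array(P,float);Wp=np.c_[P[:,:2]@Rm.T+t,P[:,2]]
im=cv2.imread('pics/w3z.png')
for u in proj('wrist',Wp,T):
    c=((u-[120,100])*2.1).round().astype(int);cv2.drawMarker(im,tuple(map(int,c)),(255,0,255),cv2.MARKER_CROSS,9,1)
cv2.imwrite('pics/w3o.png',im);np.savez('cr.npz',a=a,t=t)
E
```

```text
102.80389950405505 [ 488.9034 -342.9449] [[-2.0348  0.7093]
 [ 1.5947  0.8783]
 [ 1.0666 -1.1202]
 [-0.6265 -0.4675]] 0.9913286134536325
```

View pics/w3o.png

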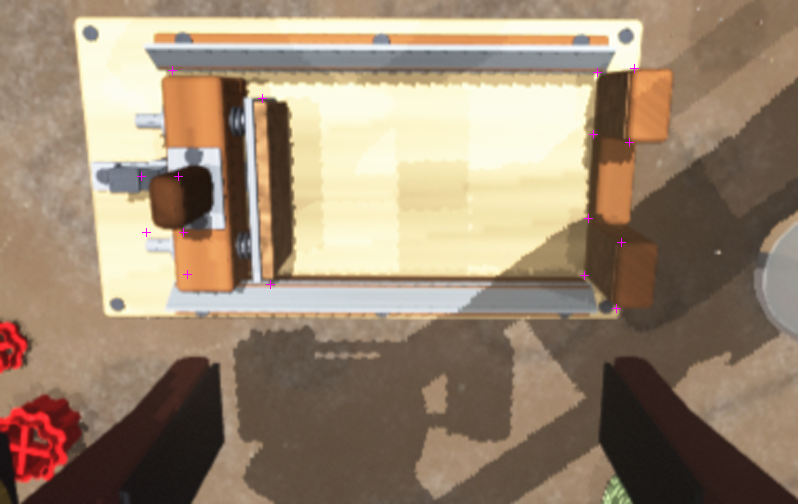

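The overlay matches the base, posts and cheeks within about 1 mm; the jaw seems to sit about 5 mm forward. Now I'll go to the natch half.

```bash
python3 - <<'E'
from h import *
plan(477.3,284.7,150,76.1)
E
```

```text
at [ 501.1186 -302.2951  291.0218] yaw 102.92 tilt [-0.0005  0.    ] | turn wz 5.85 x 4.10 y 14.10 z 3.53
```

Request:
carry_out --commands '[[[0, 0, 0, 0, 0, 0.98, 1], [0, 0, 0, 0, 0, 0.98, 1], [0, 0, 0, 0, 0, 0.98, 1], [0, 0, 0, 0, 0, 0.97, 1], [0, 0, 0, 0, 0, 0.97, 1], [0, 0, 0, 0, 0, 0.97, 1], [0.25, 0.9, 0, 0, 0, 0, 1], [0.25, 0.9, 0, 0, 0, 0, 1], [0.25, 0.9, 0, 0, 0, 0, 1], [0.25, 0.9, 0, 0, 0, 0, 1], [0.25, 0.9, 0, 0, 0, 0, 1], [0.25, 0.9, 0, 0, 0, 0, 1]]]'

```text
time_s: 6.42
eef_pos: [494.2, -77.5, 291.3]
ee_rot: [0.0, 0.121, 0.993, -0.0]
contact_force: [0.7, 0.8, 0.0]
grip_width: 87.8
grip_force: 0.0
```

Request:
carry_out --commands '[[[0.25, 0.9, 0, 0, 0, 0, 1], [0.25, 0.9, 0, 0, 0, 0, 1], [0.25, 0.9, 0, 0, 0, 0, 1], [0.25, 0.9, 0, 0, 0, 0, 1], [0.25, 0.9, 0, 0, 0, 0, 1], [0.25, 0.9, 0, 0, 0, 0, 1], [0.25, 0.9, 0, 0, 0, 0, 1], [0.25, 0.9, 0, 0, 0, 0, 1], [0.35, 0.9, 0, 0, 0, 0, 1], [0.25, 0.6, 0.5, 0, 0, 0, 1], [0, 0, 1, 0, 0, 0, 1], [0, 0, 1, 0, 0, 0, 1]]]'

```text
time_s: 7.92
eef_pos: [477.5, 284.0, 190.6]
ee_rot: [0.001, 0.121, 0.993, 0.0]
contact_force: [0.7, 1.2, 0.7]
grip_width: 87.9
grip_force: 0.0
```

```bash
python3 - <<'E'
from h import *
plan(477.3,284.7,49,76.1)
E
```

```text
at [477.4539 283.9908 190.6104] yaw 76.13 tilt [0.0014 0.0004] | turn wz 0.01 x 0.01 y 0.02 z 3.54
```

Request:
carry_out --commands '[[[0, 0, 0.8, 0, 0, 0, 1], [0, 0, 0.8, 0, 0, 0, 1], [0, 0, 0.8, 0, 0, 0, 1], [0, 0, 0.6, 0, 0, 0, 1], [0, 0, 0.5, 0, 0, 0, 1], [0, 0, 0, 0, 0, 0, 0.4], [0, 0, 0, 0, 0, 0, -1], [0, 0, 0, 0, 0, 0, -1], [0, 0, 0, 0, 0, 0, -1], [0, 0, 0, 0, 0, 0, -1], [0, 0, 0, 0, 0, 0, -1], [0, 0, 0, 0, 0, 0, -1]]]'

```text
time_s: 9.43
eef_pos: [478.6, 284.2, 51.2]
ee_rot: [0.0, 0.121, 0.993, 0.0]
contact_force: [-1.2, -0.6, 5.7]
grip_width: 45.7
grip_force: 30.0
```

Request:
carry_out --commands '[[[0, 0, -0.2, 0, 0, 0, -1], [0, 0, -0.5, 0, 0, 0, -1], [0, 0, -0.9, 0, 0, 0, -1], [0, 0, -0.9, 0, 0, -0.6, -1], [0, 0, -0.9, 0, 0, -0.8, -1], [0, 0, -0.9, 0, 0, -0.8, -1], [0, 0, -0.9, 0, 0, -0.8, -1], [0, 0, -0.9, 0, 0, -0.8, -1], [0, 0, 0, 0, 0, -0.8, -1], [0, 0, 0, 0, 0, -0.8, -1], [0, 0, 0, 0, 0, -0.4, -1], [0, 0, 0, 0, 0, 0, -1]]]'

```text
time_s: 10.92
eef_pos: [477.8, 283.8, 294.2]
ee_rot: [-0.001, -0.11, 0.994, -0.0]
contact_force: [-0.5, -0.8, -4.0]
grip_width: 45.9
grip_force: 30.0
```

```bash
cat >> h.py <<'E'
def cr(x,y=0):
    c=np.load('cr.npz');a=float(c['a']);return c['t']+np.array([[np.cos(a),-np.sin(a)],[np.sin(a),np.cos(a)]])@[x,y],np.degrees(a)
E
python3 - <<'E'
from h import *
o=r.get_obs();print(o['contact_force'],o['grip_width'])
p,a=cr(112);print(p,a);plan(*p,295,a)
E
```

```text
[-0.5151 -0.7629 -4.0348] 45.85868095194428
[ 464.0826 -233.7298] 102.80389950405505
at [477.8111 283.8063 294.2192] yaw 102.64 tilt [-0.0011 -0.0006] | turn wz -0.03 x 3.20 y -12.54 z -0.02
```

Request:
carry_out --commands '[[[0.2, -0.8, -0.5, 0, 0, -0.03, -1], [0.2, -0.8, 0, 0, 0, 0, -1], [0.2, -0.8, 0, 0, 0, 0, -1], [0.2, -0.8, 0, 0, 0, 0, -1], [0.2, -0.8, 0, 0, 0, 0, -1], [0.2, -0.8, 0, 0, 0, 0, -1], [0.2, -0.8, 0, 0, 0, 0, -1], [0.2, -0.8, 0, 0, 0, 0, -1], [0.2, -0.8, 0, 0, 0, 0, -1], [0.2, -0.8, 0, 0, 0, 0, -1], [0.2, -0.8, 0, 0, 0, 0, -1], [0.2, -0.8, 0, 0, 0, 0, -1]]]'

```text
time_s: 12.42
eef_pos: [469.4, -112.7, 314.6]
ee_rot: [-0.0, -0.111, 0.994, 0.0]
contact_force: [-0.0, -0.4, -4.2]
grip_width: 46.0
grip_force: 30.0
```

Request:
carry_out --commands '[[[0.2, -0.8, 0, 0, 0, 0, -1], [0.2, -0.8, 0, 0, 0, 0, -1], [0.2, -0.7, 0, 0, 0, 0, -1], [0.2, -0.6, 0, 0, 0, 0, -1], [0, 0, 0.6, 0, 0, 0, -1], [0, 0, 0.8, 0, 0, 0, -1], [0, 0, 0.8, 0, 0, 0, -1], [0, 0, 0.4, 0, 0, 0, -1], [0, 0, 0, 0, 0, 0, -1], [0, 0, 0, 0, 0, 0, -1]]]'

```text
time_s: 13.68
eef_pos: [465.1, -232.5, 211.8]
ee_rot: [0.001, -0.111, 0.994, -0.001]
contact_force: [0.6, -0.4, -4.5]
grip_width: 45.7
grip_force: 30.0
```

```bash
python3 - <<'E'
from h import *
p,a=cr(112);plan(*p,69,a)
T=pose()
for n in('top','side'):
    im=r.grab_frame(n);cv2.imwrite(f'pics/{n}1.png',im[:,:,::-1])
w=r.grab_frame('wrist');cv2.imwrite('pics/w4.png',w[:,:,::-1]);np.save('w4.npy',T)
E
```

```text
at [ 465.0611 -232.4595  211.7856] yaw 102.80 tilt [ 0.0015 -0.0011] | turn wz -0.00 x 0.03 y -0.03 z 3.57
```

View pics/w4.png

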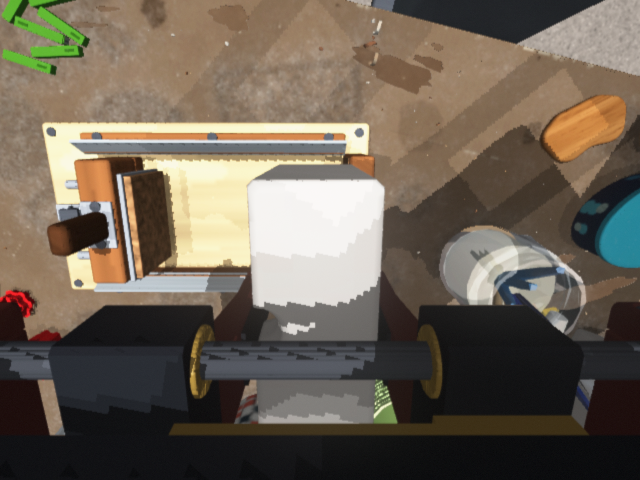

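The wrist view shows the held half with its top end edge at row ~181 and bottom edge at row ~166, and the base's near edge at row ~124. I'll check its lateral offset.

```bash
python3 - <<'E'
from h import *
T=np.load('w4.npy');w=cv2.imread('pics/w4.png').min(2).astype(int)
print(w[160:190,316]);print(w[116:132,205])
c=np.load('cr.npz');a=float(c['a']);Rm=np.array([[np.cos(a),-np.sin(a)],[np.sin(a),np.cos(a)]])
f=lambda uv,z:(ray('wrist',uv,z,T)[:,:2]-c['t'])@Rm
print('top end',f([316,180.5],256.6),'bottom end',f([309,166],160.6),'base',f([[60,124],[350,124.5]],18),'cheek lip inner -y',f([[120,274],[230,273]],18))
print('block faces x',f([[248,190],[384,190]],256.6))
E
```

```text
[162 202 205 189 147 113 109 110 110 111 110 111 110 112 111 112 110 111
 116 161 217 237 244 245 247 246 247 247 246 247]
[ 91  91  90  94  95  96 113 155 187 196 204 209 210 209 209 207]
top end [[112.7339  55.5883]] bottom end [[108.7717  54.3381]] base [[-129.3245   84.5708]
 [ 145.2408   84.2228]] cheek lip inner -y [[-93.5758 -66.3496]
 [ 22.4994 -65.1952]]
block faces x [[ 90.4642  52.4929]
 [135.0095  52.5082]]
```

The block is centred within about 1 mm. Lowering it.

Request:
carry_out --commands '[[[0.02, -0.03, 0.6, 0, 0, 0, -1], [0, 0, 0.8, 0, 0, 0, -1], [0, 0, 0.7, 0, 0, 0, -1], [0, 0, 0.3, 0, 0, 0, -1], [0, 0, 0.2, 0, 0, 0, -1], [0, 0, 0.2, 0, 0, 0, -1], [0, 0, 0.2, 0, 0, 0, -1]]]'

```text
time_s: 14.7
eef_pos: [464.3, -233.7, 90.9]
ee_rot: [0.001, -0.112, 0.994, -0.001]
contact_force: [-0.2, -0.4, -4.2]
grip_width: 45.6
grip_force: 30.0
```

Inside the cheeks with no extra force; 21 mm to go.

Request:
carry_out --commands '[[[0, 0, 0.15, 0, 0, 0, -1], [0, 0, 0.12, 0, 0, 0, -1], [0, 0, 0.08, 0, 0, 0, -1], [0, 0, 0.05, 0, 0, 0, -1], [0, 0, 0.04, 0, 0, 0, -1], [0, 0, 0, 0, 0, 0, -1]]]'

```text
time_s: 15.45
eef_pos: [464.1, -233.4, 73.1]
ee_rot: [0.0, -0.112, 0.994, -0.0]
contact_force: [1.9, 0.4, -4.8]
grip_width: 45.8
grip_force: 30.0
```

Request:
carry_out --commands '[[[0, 0, 0.04, 0, 0, 0, -1], [0, 0, 0.03, 0, 0, 0, -1], [0, 0, 0.02, 0, 0, 0, -1], [0, 0, 0, 0, 0, 0, -1]]]'

```text
time_s: 15.95
eef_pos: [464.0, -233.4, 69.5]
ee_rot: [0.0, -0.112, 0.994, -0.0]
contact_force: [4.0, 0.8, -2.0]
grip_width: 46.1
grip_force: 30.0
```

Request:
carry_out --commands '[[[0, 0, 0.02, 0, 0, 0, -1], [0, 0, 0, 0, 0, 0, -1]]]'

```text
time_s: 16.2
eef_pos: [464.0, -233.4, 69.2]
ee_rot: [0.0, -0.112, 0.994, -0.0]
contact_force: [2.7, 0.6, 5.1]
grip_width: 45.7
grip_force: 30.0
```

Request:
carry_out --commands '[[[0, 0, 0, 0, 0, 0, 0.15], [0, 0, 0, 0, 0, 0, 0.3], [0, 0, 0, 0, 0, 0, 0.45], [0, 0, 0, 0, 0, 0, 0.45], [0, 0, 0, 0, 0, 0, 0.45]]]'

```text
time_s: 16.82
eef_pos: [463.6, -233.3, 68.6]
ee_rot: [-0.0, -0.112, 0.994, -0.0]
contact_force: [-0.8, 0.4, 0.3]
grip_width: 63.8
grip_force: 0.0
```

Request:
carry_out --commands '[[[0, 0, -0.4, 0, 0, 0, 0.45], [0, 0, -0.8, 0, 0, 0, 0.45], [0, 0, -0.9, 0, 0, 0, 0.45], [0, 0, -0.9, 0, 0, 0, 1], [0, 0, -0.9, 0, 0, 0.6, 1], [0, 0, -0.9, 0, 0, 0.8, 1], [0, 0, -0.9, 0, 0, 0.8, 1], [0, 0, 0, 0, 0, 0.8, 1], [0, 0, 0, 0, 0, 0.8, 1], [0, 0, 0, 0, 0, 0.63, 1], [0, 0, 0, 0, 0, 0, 1]]]'

```text
time_s: 18.2
eef_pos: [463.6, -233.2, 297.7]
ee_rot: [0.0, 0.065, 0.998, -0.0]
contact_force: [-1.2, 0.3, 0.7]
grip_width: 88.1
grip_force: 0.0
```

```bash
python3 - <<'E'
from h import *
plan(587.5,104.5,300,82.5)
E
```

```text
at [ 463.602  -233.1886  297.6883] yaw 82.53 tilt [ 0.0007 -0.0007] | turn wz 0.01 x -1.97 y 8.77 z -0.06
```

Request:
carry_out --commands '[[[-0.2, 0.88, 0, 0, 0, 0, 1], [-0.2, 0.88, 0, 0, 0, 0, 1], [-0.2, 0.88, 0, 0, 0, 0, 1], [-0.2, 0.88, 0, 0, 0, 0, 1], [-0.2, 0.88, 0, 0, 0, 0, 1], [-0.2, 0.88, 0, 0, 0, 0, 1], [-0.2, 0.88, 0, 0, 0, 0, 1], [-0.2, 0.88, 0, 0, 0, 0, 1], [-0.2, 0.88, 0, 0, 0, 0, 1], [-0.17, 0.85, 0, 0, 0, 0, 1], [0, 0, 0, 0, 0, 0, 1], [0, 0, 0, 0, 0, 0, 1]]]'

```text
time_s: 19.7
eef_pos: [587.2, 103.8, 296.8]
ee_rot: [-0.0, 0.065, 0.998, -0.0]
contact_force: [0.1, -0.6, 0.7]
grip_width: 87.8
grip_force: 0.0
```

```bash
python3 - <<'E'
from h import *
T=pose();im=r.grab_frame('wrist');cv2.imwrite('pics/w5.png',im[:,:,::-1]);print(T[:3,3])
c=proj('wrist',[[587,104,96]],T)[0];print(c)
hull=cv2.convexHull(proj('wrist',[[587+dx,104+dy,96] for dx in(-75,75) for dy in(-42,42)],T).astype(np.int32))
k=np.zeros((480,640),np.uint8);cv2.fillConvexPoly(k,hull,1);k[290:]=0
for th in(200,225,245):
    m=((im.min(2)>th)&(k>0)).astype(np.uint8);n,l,st,ce=cv2.connectedComponentsWithStats(m);i=1+st[1:,4].argmax()
    p=np.argwhere(l==i)[:,::-1];print(th,st[i],cv2.minAreaRect(ray('wrist',p,96,T)[:,:2].astype(np.float32)))
E
```

```text
[587.2385 103.7777 296.8468]
[315.5728 212.0652]
200 [ 295  220   45   46 1850] ((619.6140747070312, 101.11648559570312), (46.78508758544922, 48.2807502746582), 84.2417221069336)
225 [ 296  221   43   44 1789] ((619.7264404296875, 101.28958892822266), (44.770626068115234, 46.862430572509766), 82.56416320800781)
245 [ 296  221   43   44 1763] ((619.7252807617188, 101.28053283691406), (44.75241470336914, 46.86233901977539), 82.56419372558594)
```

View pics/w5.png

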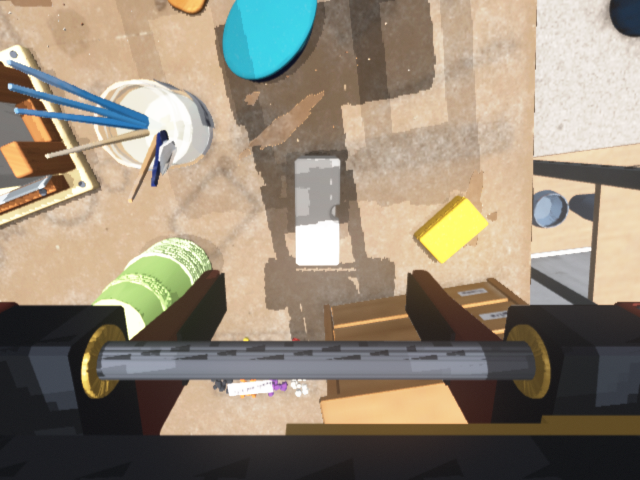

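The view shows the socket half's top face from about (296,158) to (339,265), its near part in shadow, with the groove at (335,212) on the +y side.

```bash
python3 - <<'E'
from h import *
T=pose();im=cv2.imread('pics/w5.png').min(2).astype(int)
print(im[150:166,315],im[258:272,315]);print(im[240,288:302],im[240,333:346])
w=ray('wrist',[[317.5,158],[317.5,265.3],[295.5,240],[339.5,240]],96,T)[:,:2];print(w,(w[0]+w[1])/2,np.linalg.norm(w[0]-w[1]),np.linalg.norm(w[2]-w[3]))
plan(*((w[0]+w[1])/2),51,82.5)
E
```

```text
[ 77  61  58  55  60  80 106 115 155 209 211 192 190 189 189 188] [255 255 255 255 255 255 252 194 128 124 146 172 163 132]
[166 165 165 165 168 167 165 201 254 255 255 255 255 255] [255 255 255 255 255 254 216 192 197 194 190 186 183]
[[533.4585 112.6008]
 [644.466   98.1996]
 [613.7104  78.935 ]
 [619.7196 124.6676]] [588.9623 105.4002] 111.93776604734677 46.12563649237793
at [587.2182 103.4175 296.8434] yaw 82.51 tilt [-0.0003 -0.0006] | turn wz 0.00 x -0.04 y 0.05 z 6.15
```

Request:
carry_out --commands '[[[-0.04, 0.05, 0.7, 0, 0, 0, 1], [0, 0, 0.9, 0, 0, 0, 1], [0, 0, 0.9, 0, 0, 0, 1], [0, 0, 0.9, 0, 0, 0, 1], [0, 0, 0.9, 0, 0, 0, 1], [0, 0, 0.8, 0, 0, 0, 1], [0, 0, 0.6, 0, 0, 0, 1], [0, 0, 0.45, 0, 0, 0, 1], [0, 0, 0, 0, 0, 0, 0.4], [0, 0, 0, 0, 0, 0, -1], [0, 0, 0, 0, 0, 0, -1], [0, 0, 0, 0, 0, 0, -1]]]'

```text
time_s: 21.25
eef_pos: [590.0, 106.1, 51.5]
ee_rot: [0.001, 0.065, 0.998, 0.0]
contact_force: [-0.8, -0.6, 0.5]
grip_width: 51.2
grip_force: 0.0
```

Request:
carry_out --commands '[[[0, 0, 0, 0, 0, 0, -1], [0, 0, 0, 0, 0, 0, -1], [0, 0, 0, 0, 0, 0, -1]]]'

```text
time_s: 21.62
eef_pos: [589.9, 105.8, 51.3]
ee_rot: [0.0, 0.065, 0.998, -0.0]
contact_force: [-1.4, -1.9, 5.5]
grip_width: 46.1
grip_force: 29.9
```

Request:
carry_out --commands '[[[0, 0, -0.2, 0, 0, 0, -1], [0, 0, -0.5, 0, 0, 0, -1], [0, 0, -0.9, 0, 0, 0, -1], [0, 0, -0.9, 0, 0, 0, -1], [0, 0, -0.9, 0, 0, -0.7, -1], [0, 0, -0.9, 0, 0, -0.8, -1], [0, 0, -0.9, 0, 0, -0.8, -1], [0, 0, -0.9, 0, 0, -0.8, -1], [0, 0, -0.5, 0, 0, -0.8, -1], [0, 0, 0, 0, 0, -0.53, -1], [0, 0, 0, 0, 0, 0, -1]]]'

```text
time_s: 23.0
eef_pos: [588.7, 106.2, 314.3]
ee_rot: [-0.001, -0.111, 0.994, 0.0]
contact_force: [-0.5, -0.4, -4.0]
grip_width: 45.9
grip_force: 29.9
```

```bash
python3 - <<'E'
from h import *
p,a=cr(38);plan(*p,315,a)
E
```

```text
at [588.7451 106.2177 314.3389] yaw 102.80 tilt [-0.0012  0.0002] | turn wz -0.00 x 4.92 y -9.45 z -0.02
```

Request:
carry_out --commands '[[[0.4, -0.8, 0, 0, 0, 0, -1], [0.4, -0.8, 0, 0, 0, 0, -1], [0.4, -0.8, 0, 0, 0, 0, -1], [0.4, -0.8, 0, 0, 0, 0, -1], [0.4, -0.8, 0, 0, 0, 0, -1], [0.4, -0.8, 0, 0, 0, 0, -1], [0.4, -0.8, 0, 0, 0, 0, -1], [0.4, -0.8, 0, 0, 0, 0, -1], [0.4, -0.8, 0, 0, 0, 0, -1], [0.4, -0.8, 0, 0, 0, 0, -1], [0.5, -0.8, 0, 0, 0, 0, -1], [0.42, -0.65, 0, 0, 0, 0, -1]]]'

```text
time_s: 24.5
eef_pos: [480.4, -307.0, 313.8]
ee_rot: [-0.001, -0.111, 0.994, 0.001]
contact_force: [0.3, -0.3, -4.3]
grip_width: 45.7
grip_force: 30.0
```

Request:
carry_out --commands '[[[0, 0, 0.6, 0, 0, 0, -1], [0, 0, 0.8, 0, 0, 0, -1], [0, 0, 0.8, 0, 0, 0, -1], [0, 0, 0.4, 0, 0, 0, -1], [0, 0, 0, 0, 0, 0, -1], [0, 0, 0, 0, 0, 0, -1]]]'

```text
time_s: 25.25
eef_pos: [482.1, -306.7, 211.8]
ee_rot: [0.001, -0.112, 0.994, -0.001]
contact_force: [-0.6, -0.8, -3.0]
grip_width: 46.0
grip_force: 30.0
```

```bash
python3 - <<'E'
from h import *
p,a=cr(38);plan(*p,69.2,a)
T=pose();im=r.grab_frame('wrist');cv2.imwrite('pics/w6.png',im[:,:,::-1]);w=im.min(2).astype(int)
c=np.load('cr.npz');a=float(c['a']);Rm=np.array([[np.cos(a),-np.sin(a)],[np.sin(a),np.cos(a)]])
f=lambda uv,z:(ray('wrist',uv,z,T)[:,:2]-c['t'])@Rm
print(w[160:190,316]);v=160+np.argmax(np.diff(w[172:190,316]))+12.5
print(v,f([316,v],T[2,3]+45))
E
```

```text
at [ 482.0815 -306.6856  211.7664] yaw 102.81 tilt [ 0.0013 -0.0011] | turn wz 0.00 x 0.03 y 0.03 z 3.56
[108 144 191 193 176 126 107 107 108 108 109 107 110 109 109 108 109 110
 110 117 158 195 210 244 246 246 246 246 246 246]
179.5 [[36.5745 55.7712]]
```

Request:
carry_out --commands '[[[0.01, 0.03, 0.6, 0, 0, 0, -1], [0, 0, 0.8, 0, 0, 0, -1], [0, 0, 0.7, 0, 0, 0, -1], [0, 0, 0.3, 0, 0, 0, -1], [0, 0, 0.2, 0, 0, 0, -1], [0, 0, 0.2, 0, 0, 0, -1], [0, 0, 0.2, 0, 0, 0, -1]]]'

```text
time_s: 26.18
eef_pos: [481.3, -305.6, 91.0]
ee_rot: [0.001, -0.112, 0.994, -0.001]
contact_force: [0.3, -0.2, -4.3]
grip_width: 45.5
grip_force: 30.0
```

Request:
carry_out --commands '[[[0, 0, 0.15, 0, 0, 0, -1], [0, 0, 0.12, 0, 0, 0, -1], [0, 0, 0.08, 0, 0, 0, -1], [0, 0, 0.05, 0, 0, 0, -1], [0, 0, 0.04, 0, 0, 0, -1], [0, 0, 0, 0, 0, 0, -1]]]'

```text
time_s: 26.92
eef_pos: [480.7, -305.1, 73.1]
ee_rot: [-0.0, -0.112, 0.994, -0.0]
contact_force: [0.4, -0.6, -3.8]
grip_width: 46.2
grip_force: 30.0
```

Request:
carry_out --commands '[[[0, 0, 0.04, 0, 0, 0, -1], [0, 0, 0.03, 0, 0, 0, -1], [0, 0, 0.02, 0, 0, 0, -1], [0, 0, 0, 0, 0, 0, -1]]]'

```text
time_s: 27.42
eef_pos: [480.6, -305.1, 69.4]
ee_rot: [-0.0, -0.112, 0.994, 0.0]
contact_force: [-0.8, -0.3, -2.9]
grip_width: 45.7
grip_force: 30.0
```

Request:
carry_out --commands '[[[0, 0, 0.02, 0, 0, 0, -1], [0, 0, 0, 0, 0, 0, -1]]]'

```text
time_s: 27.68
eef_pos: [480.7, -305.2, 69.3]
ee_rot: [0.0, -0.112, 0.994, -0.0]
contact_force: [-1.7, 0.4, 4.4]
grip_width: 46.1
grip_force: 30.0
```

Request:
carry_out --commands '[[[0, 0, 0, 0, 0, 0, 0.15], [0, 0, 0, 0, 0, 0, 0.25], [0, 0, 0, 0, 0, 0, 0.35], [0, 0, 0, 0, 0, 0, 0.35], [0, 0, -0.2, 0, 0, 0, 0.35], [0, 0, -0.6, 0, 0, 0, 0.35], [0, 0, -0.9, 0, 0, 0, 0.35], [0, 0, -0.9, 0, 0, 0, 0.35], [0, 0, -0.6, 0, 0, 0, 0.2], [0, 0, 0, 0, 0, 0, 0.1], [0, 0, 0, 0, 0, 0, 0.1]]]'

```text
time_s: 29.05
eef_pos: [480.2, -304.7, 196.0]
ee_rot: [-0.0, -0.112, 0.994, 0.0]
contact_force: [-0.1, 0.8, 0.6]
grip_width: 47.9
grip_force: 0.0
```

```bash
python3 - <<'E'
from h import *
p,a=cr(-65);plan(*p,101,a)
im=r.grab_frame('wrist');cv2.imwrite('pics/w7.png',im[:,:,::-1]);T=pose();np.save('w7.npy',T)
E
```

```text
at [ 480.2293 -304.7078  195.9694] yaw 102.81 tilt [-0.0008  0.0006] | turn wz 0.00 x 0.00 y -2.61 z 2.37
```

View pics/w7.png

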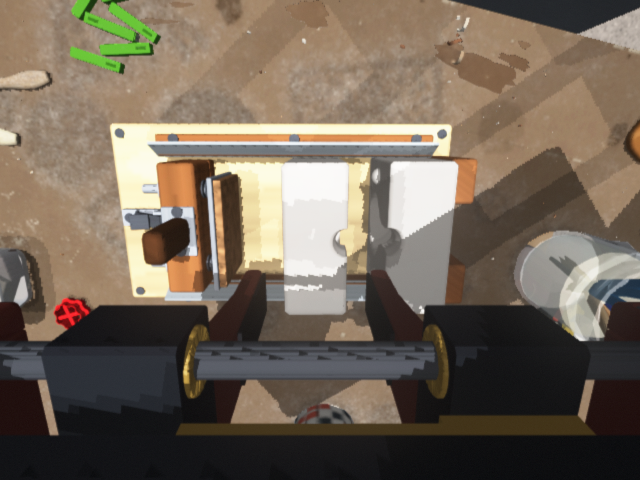

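The view shows both halves upright between the cheeks with hollows facing each other: socket half at (315,237), natch half at (420,237). The grip's top face is at about (155,245).

```bash
python3 - <<'E'
from h import *
T=np.load('w7.npy');c=np.load('cr.npz');a=float(c['a']);Rm=np.array([[np.cos(a),-np.sin(a)],[np.sin(a),np.cos(a)]])
f=lambda uv,z:(ray('wrist',uv,z,T)[:,:2]-c['t'])@Rm
print(f([[143,245],[168,245],[155.5,226],[155.5,264]],132)); print('plate front',f([[240,185],[226,186]],96)); print('B,A',f([[283,190],[349,190],[388,190],[457,190]],114))
E
```

```text
[[-73.5697   4.4063]
 [-57.2505   4.4002]
 [-63.9771  17.1324]
 [-66.8856  -8.6863]]
plate front [[-15.5592  39.4736]
 [-25.7652  38.7485]]
B,A [[ 17.1538  38.0879]
 [ 61.9892  38.0941]
 [ 88.5076  38.0978]
 [135.4701  38.1043]]
```

Request:
carry_out --commands '[[[0, -0.7, 0, 0, 0, 0, -0.1], [0, -0.8, 0, 0, 0, 0, -0.3], [0, -0.7, 0, 0, 0, 0, -0.3], [0, -0.42, 0, 0, 0, 0, -0.3], [0, 0, 0.4, 0, 0, 0, -0.3], [0, 0, 0.6, 0, 0, 0, -0.3], [0, 0, 0.6, 0, 0, 0, -0.3], [0, 0, 0.4, 0, 0, 0, -0.3], [0, 0, 0.3, 0, 0, 0, -0.3], [0, 0, 0, 0, 0, 0, -0.3]]]'

```text
time_s: 30.35
eef_pos: [503.5, -406.5, 103.7]
ee_rot: [-0.001, -0.112, 0.994, 0.001]
contact_force: [0.2, -0.2, 1.1]
grip_width: 30.8
grip_force: 0.0
```

Request:
carry_out --commands '[[[0, 0, 0, 0, 0, 0, -0.6], [0, 0, 0, 0, 0, 0, -1], [0, 0, 0, 0, 0, 0, -1], [0, 0, 0, 0, 0, 0, -1]]]'

```text
time_s: 30.85
eef_pos: [504.6, -408.2, 105.7]
ee_rot: [0.001, -0.111, 0.994, -0.001]
contact_force: [0.4, -1.6, 3.7]
grip_width: 15.9
grip_force: 30.0
```

```bash
python3 - <<'E'
from h import *
T=pose();p,a=cr(0);d=np.radians(a);print('cradle x',(T[:2,3]-p)@[np.cos(d),np.sin(d)],'y',(T[:2,3]-p)@[-np.sin(d),np.cos(d)]);plan(*cr(20.5)[0],103,a)
E
```

```text
cradle x -67.12590026743128 y -0.8582978307447892
at [ 504.6165 -408.2114  105.6767] yaw 102.80 tilt [ 0.0016 -0.0018] | turn wz -0.00 x 0.02 y 2.19 z 0.07
```

Request:
carry_out --commands '[[[0, 0.08, 0, 0, 0, 0, -1], [0, 0.12, 0, 0, 0, 0, -1], [0, 0.12, 0, 0, 0, 0, -1], [0, 0.12, 0, 0, 0, 0, -1], [0, 0.12, 0, 0, 0, 0, -1], [0, 0.12, 0, 0, 0, 0, -1], [0, 0.12, 0, 0, 0, 0, -1], [0, 0.12, 0, 0, 0, 0, -1], [0, 0.1, 0, 0, 0, 0, -1], [0, 0.06, 0, 0, 0, 0, -1], [0, 0, 0, 0, 0, 0, -1]]]'

```text
time_s: 32.22
eef_pos: [495.0, -365.6, 105.6]
ee_rot: [0.001, -0.112, 0.994, -0.001]
contact_force: [1.4, -2.5, 6.4]
grip_width: 15.6
grip_force: 30.0
```

Request:
carry_out --commands '[[[0, 0.06, 0, 0, 0, 0, -1], [0, 0.06, 0, 0, 0, 0, -1], [0, 0.06, 0, 0, 0, 0, -1], [0, 0.06, 0, 0, 0, 0, -1], [0, 0.06, 0, 0, 0, 0, -1], [0, 0.06, 0, 0, 0, 0, -1], [0, 0.06, 0, 0, 0, 0, -1], [0, 0.06, 0, 0, 0, 0, -1], [0, 0.06, 0, 0, 0, 0, -1], [0, 0, 0, 0, 0, 0, -1]]]'

```text
time_s: 33.48
eef_pos: [490.5, -345.4, 105.6]
ee_rot: [0.001, -0.112, 0.994, -0.001]
contact_force: [2.1, -4.8, 4.8]
grip_width: 16.2
grip_force: 30.0
```

```bash
cat > s.py <<'E'
from h import *
T=pose();p,a=cr(0);d=np.radians(a);e=np.array([np.cos(d),np.sin(d)]);f=r.get_obs()['contact_force'][:2];print('jaw',(T[:2,3]-p)@e+70,'y',(T[:2,3]-p)@[-e[1],e[0]],'F along',f@e,'across',f@[-e[1],e[0]],r.get_obs()['contact_force'][2])
E
python3 s.py
```

```text
jaw 67.24352125281699 y -1.018345626839319 F along -5.089612965032619 across -0.9576212191028421 4.792113518759096
```

Request:
carry_out --commands '[[[0, 0.06, 0, 0, 0, 0, -1], [0, 0.06, 0, 0, 0, 0, -1], [0, 0.06, 0, 0, 0, 0, -1], [0, 0.06, 0, 0, 0, 0, -1], [0, 0, 0, 0, 0, 0, -1]]]'

```text
time_s: 34.1
eef_pos: [488.5, -336.7, 105.6]
ee_rot: [0.001, -0.112, 0.994, -0.002]
contact_force: [1.4, -6.7, 4.5]
grip_width: 16.1
grip_force: 30.0
```

```bash
python3 s.py
```

```text
jaw 76.12939297512797 y -1.029983217802763 F along -6.806169653108919 across 0.06260135247209907 4.5161227458504065
```

Request:
carry_out --commands '[[[0, 0.05, 0, 0, 0, 0, -1], [0, 0.05, 0, 0, 0, 0, -1], [0, 0, 0, 0, 0, 0, -1]]]'

```text
time_s: 34.48
eef_pos: [487.8, -333.2, 105.6]
ee_rot: [0.001, -0.112, 0.994, -0.002]
contact_force: [1.4, -7.1, 2.9]
grip_width: 16.0
grip_force: 30.0
```

```bash
python3 s.py
```

```text
jaw 79.78115113166484 y -1.0819925160716188 F along -7.2145836546063595 across 0.18396577868607605 2.881154313577975
```

Request:
carry_out --commands '[[[0, 0.05, 0, 0, 0, 0, -1], [0, 0.05, 0, 0, 0, 0, -1], [0, 0, 0, 0, 0, 0, -1]]]'

```text
time_s: 34.85
eef_pos: [487.0, -329.9, 105.6]
ee_rot: [0.001, -0.112, 0.994, -0.003]
contact_force: [1.1, -8.9, 1.9]
grip_width: 15.3
grip_force: 30.0
```

```bash
python3 s.py
```

```text
jaw 83.1778820466359 y -1.0938560956033345 F along -8.906784101262675 across 0.9134056097094809 1.8876117990214796
```

Request:
carry_out --commands '[[[0, 0.05, 0, 0, 0, 0, -1], [0, 0.03, 0, 0, 0, 0, -1], [0, 0, 0, 0, 0, 0, -1]]]'

```text
time_s: 35.22
eef_pos: [486.4, -327.1, 105.6]
ee_rot: [0.001, -0.112, 0.994, -0.003]
contact_force: [1.2, -11.5, 1.8]
grip_width: 15.8
grip_force: 30.0
```

```bash
python3 s.py
```

```text
jaw 86.02143060240522 y -1.107958511968702 F along -11.446452934714943 across 1.3881617762490412 1.7991580008481225
```

Request:
carry_out --commands '[[[0, 0.03, 0, 0, 0, 0, -1], [0, 0, 0, 0, 0, 0, -1]]]'

```text
time_s: 35.48
eef_pos: [486.2, -326.0, 105.6]
ee_rot: [0.001, -0.112, 0.994, -0.003]
contact_force: [2.1, -10.3, 2.0]
grip_width: 16.0
grip_force: 30.0
```

```bash
python3 s.py
```

```text
jaw 87.1769622019867 y -1.1010623401868809 F along -10.499332451490579 across 0.2610386533445558 1.977594823841547
```

Request:
carry_out --commands '[[[0, 0.03, 0, 0, 0, 0, -1], [0, 0, 0, 0, 0, 0, -1]]]'

```text
time_s: 35.72
eef_pos: [485.9, -324.9, 105.6]
ee_rot: [0.001, -0.112, 0.994, -0.003]
contact_force: [1.1, -10.3, 1.1]
grip_width: 15.8
grip_force: 30.0
```

```bash
python3 s.py
```

```text
jaw 88.26265072418846 y -1.1086032932783125 F along -10.290607067861702 across 1.2437754108632124 1.088108794918618
```

Request:
carry_out --commands '[[[0, 0.03, 0, 0, 0, 0, -1], [0, 0, 0, 0, 0, 0, -1]]]'

```text
time_s: 35.98
eef_pos: [485.9, -324.6, 105.6]
ee_rot: [0.001, -0.112, 0.994, -0.004]
contact_force: [0.7, -14.0, -1.1]
grip_width: 15.9
grip_force: 30.1
```

```bash
python3 s.py
```

```text
jaw 88.55234505124045 y -1.1139019363634013 F along -13.830476588585523 across 2.4677855623595453 -1.0821331357260509
```

The 90 mm end stop is reached: the last 1 mm step moved it only 0.3 mm and the force rose. I'll ease the jaw back onto its tooth and let go.

Request:
carry_out --commands '[[[0, -0.04, 0, 0, 0, 0, -1], [0, -0.04, 0, 0, 0, 0, -1], [0, -0.03, 0, 0, 0, 0, -1], [0, 0, 0, 0, 0, 0, -1]]]'

```text
time_s: 36.48
eef_pos: [486.4, -326.9, 105.6]
ee_rot: [0.001, -0.112, 0.994, -0.002]
contact_force: [0.7, -7.7, 3.2]
grip_width: 15.6
grip_force: 30.0
```

```bash
python3 s.py
```

```text
jaw 86.2433657015255 y -1.0955725563848406 F along -7.628557464472852 across 0.9870696930428982 3.228800551175054
```

Request:
carry_out --commands '[[[0, 0, 0, 0, 0, 0, -0.5], [0, 0, 0, 0, 0, 0, -0.3], [0, 0, 0, 0, 0, 0, -0.3], [0, 0, 0, 0, 0, 0, -0.3], [0, 0, -0.2, 0, 0, 0, -0.3], [0, 0, -0.6, 0, 0, 0, -0.3], [0, 0, -0.9, 0, 0, 0, -0.3], [0, 0, -0.9, 0, 0, 0, -0.3], [0, 0, -0.9, 0, 0, 0, -0.3], [0, 0, 0, 0, 0, 0, -0.3], [0, 0, 0, 0, 0, 0, -0.3]]]'

```text
time_s: 37.85
eef_pos: [484.8, -324.2, 244.4]
ee_rot: [-0.0, -0.112, 0.994, 0.0]
contact_force: [-0.7, -0.7, -0.2]
grip_width: 30.6
grip_force: 0.0
```

```bash
python3 - <<'E'
from h import *
T=pose();im=r.grab_frame('wrist');cv2.imwrite('pics/w8.png',im[:,:,::-1]);print(T[:3,3],r.get_obs()['contact_force'])
c=np.load('cr.npz');a=float(c['a']);Rm=np.array([[np.cos(a),-np.sin(a)],[np.sin(a),np.cos(a)]])
# profile along cradle x on the tops (z=114), y=+40
P=np.array([[x,40.] for x in np.arange(30,150,1.5)]);u=proj('wrist',np.c_[P@Rm.T+c['t'],np.full(len(P),114)],T).round().astype(int)
print([(float(x),im[v,k].tolist()) for x,(k,v) in zip(P[:,0],u) if 0<=v<480 and 0<=k<640][::2])
E
```

```text
[ 484.7828 -324.2258  244.372 ] [-0.2017  0.2456  0.0023]
[(30.0, [120, 124, 133]), (33.0, [88, 90, 94]), (36.0, [215, 220, 228]), (39.0, [196, 200, 209]), (42.0, [193, 143, 98]), (45.0, [88, 82, 77]), (48.0, [240, 237, 235]), (51.0, [250, 249, 248]), (54.0, [250, 249, 248]), (57.0, [250, 249, 248]), (60.0, [250, 249, 248]), (63.0, [250, 249, 248]), (66.0, [250, 249, 248]), (69.0, [250, 249, 248]), (72.0, [246, 244, 242]), (75.0, [246, 244, 243]), (78.0, [246, 244, 242]), (81.0, [246, 245, 243]), (84.0, [246, 244, 242]), (87.0, [246, 244, 242]), (90.0, [245, 243, 241]), (93.0, [211, 207, 203]), (96.0, [244, 242, 240]), (99.0, [244, 242, 240]), (102.0, [244, 242, 240]), (105.0, [244, 242, 240]), (108.0, [244, 242, 240]), (111.0, [244, 242, 240]), (114.0, [244, 242, 240]), (117.0, [244, 242, 240]), (120.0, [244, 242, 239]), (123.0, [244, 242, 240]), (126.0, [243, 242, 239]), (129.0, [243, 241, 239]), (132.0, [244, 241, 239]), (135.0, [243, 241, 239]), (138.0, [227, 211, 200]), (141.0, [203, 133, 83]), (144.0, [211, 138, 85]), (147.0, [174, 137, 108])]
```

The tops run without a gap from 47 to 139 mm, seam at 93. One last numeric check of the seam across the width and the grip's position.

```bash
python3 - <<'E'
from h import *
T=pose();im=cv2.imread('pics/w8.png').min(2)
c=np.load('cr.npz');a=float(c['a']);Rm=np.array([[np.cos(a),-np.sin(a)],[np.sin(a),np.cos(a)]])
def prof(xs,y,z):
    P=np.array([[x,y] for x in xs]);u=proj('wrist',np.c_[P@Rm.T+c['t'],np.full(len(P),z)],T).astype(np.float32);return cv2.remap(im,u[:,0].copy(),u[:,1].copy(),cv2.INTER_LINEAR).ravel()
for y in(50,30,-20,-35):print(y,prof(np.arange(88,99),y,114))
for y in(4,0,-4):print('grip',y,prof(np.arange(-4,40,2),y,132))
E
```

```text
50 [242 242 241 238 224 188 223 235 240 241 241]
30 [242 242 241 236 194 184 222 233 238 239 239]
-20 [141 141 139 134 115 116 129 135 139 139 139]
-35 [137 138 136 132 108 111 123 131 136 139 138]
grip 4 [175 164 172 145 116 193  62  45  54  54  55  52  48  48 197 115 129  76
  73  72 179 153]
grip 0 [157 157 162 128 126 199  49  45  52  53  55  51  47  56 232 130 141  81
  73  72 193 179]
grip -4 [196 177 167 117 117 194  61  44  50  50  51  47  46  53 210 123 136  90
  75  72 193 177]
```

```bash
python3 -c "
from workcell import r
print(r.job_done())"
```

```text
the job is handed in; nothing more can be done
None
```

The mould is closed: both halves stand upright in the cradle with a thin, even seam. The jaw is on its last tooth (about 0.086 by camera) and the arm is clear; I handed the job in at about 38 s.

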